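# Put the plumbing repair bits back in the blue organizer bays

## Robot

A 6-joint arm with a two-finger parallel gripper is mounted at the origin on the work surface. World frame = base frame: x ahead of the robot, y to its left, z up, the work surface at z = 0. Lengths are in mm, angles in degrees, forces in N, time in s.
With the tool pointing down it reaches from about 350 to 850 mm from the base axis. Payload 8.1 kg.
Tool frame: the origin (TCP) lies midway between the tips of the shut fingers; the grasp point (between the pads) lies 19 mm behind it (hold_point_z is the distance from the TCP to the grasp point, in mm); z points along the fingers, y is the direction in which the jaws open and shut (so a half turn about z gives the same grasp; the last joint's range is limited). The gripper opens to 85 mm and grips with 20 to 120 N. Pads are 22 mm wide; open, the fingers measure 114 mm over their backs; the gripper's body (76 mm by 85 mm) begins 54 mm behind the grasp point. The pads swing forward as they close: fully open they stand 13 mm farther back than shut.
Start: joints at [59.336, 7.471, 85.268, -0, 87.261, -4.893], TCP at [260.851, 540.335, 231.292] pointing down, gripper open.
Joint ranges: [-169.43, 169.43], [-51.17, 129.36], [1.28, 143.12], [-76.62, 256.62], [0, 156.53], [-152.29, 152.29]. Speed limits (degrees/s): [136.94, 136.94, 159.86, 180, 180, 180].

## Interface

Orientations are given as [roll, pitch, yaw] about the fixed x, y, z axes, in that order (R = Rz(yaw) Ry(pitch) Rx(roll)).
In Python, from bench import sense, snapshot, camera_params, hand_in, hold_point_z gives the robot as it stands.
- The arm moves only by the tool servo_tool, never from a script. Its argument "motion" is a list of rows, each a list of 7 numbers: the finger opening in mm, from 0 to 85.4, then the shift along the tool's x, y, z in mm, then the turn, a rotation vector about the tool's x, y, z in rad. A call has 1 to 10 rows; each row shifts and turns the pose as measured when the row begins, along the tool's axes as they then stand; what a row does not reach is not made up. A row lasts 1/10 s, in which the tool goes at most 50 mm and 8.59 degrees, less where a joint would pass 70% of its speed; a pose out of reach is approached as far as the arm can. A call with a gripper value outside its range is refused whole. The fingers move at their own pace and stop on an object; "force" is the grip in N (left out, the last holds). Time passes only in rows, so rows that do not move let the fingers close. It gives the time, the measured TCP pose, the force and the opening at its end, in the units of the state.
- sense(): the state, without advancing time (a new reading comes with each control period).
- snapshot(name): name is "scene" or "top" or "wrist"; returns the picture (480x640x3 uint8, blue, green, red); there is no depth.
- camera_params(name): a dict with "fx", "fy", "cx", "cy" (pixels), "R" (3x3) and "t" (3): a world point X has camera coordinates R X + t; the wrist camera has in their place "tool_from_camera" (4x4, takes a point from camera to tool coordinates, whose origin is the TCP and whose axes are the flange's). Camera axes: x right, y down, z forward; pixel columns grow to the right and rows downward; lengths in mm; the calibration is good to about 2 mm. A picture is of the moment at which its call begins: read the wrist's pose just before it. camera_params takes no time and is no camera call.
- hand_in(): hands the job in, once; it reports no verdict.
The state is a dict: "time": time; "joint_pos": joint angles; "qd": joint speeds; "joint_efforts": joint torques, N m; "tool_pos": TCP position; "tcp_rot": TCP orientation; "ft_force": force on the tool from outside, world axes, zero at the start; "wrist_torque": the same for the moment, N m; "finger_gap": finger opening in mm.
Only numpy, scipy, OpenCV 4.12 (cv2) and the standard library are available. Lean on these libraries where they do the work, as an engineer would, in place of code of your own. Each camera call takes 0.05 s, during which the arm holds its last target. There are 200 camera calls.

## Task

Tidy the four loose bits into the blue bays: stand the dark steel nut upright in the bay that has a steel nut glued to its ledge, stand the brass fitting on its wide end in the bay that has a brass ring on its ledge, and lay the red-handled driver flat and lengthwise in the long tray. Stand the white sealing cup upright in the square nest, turned so that its tab lies in the gap in the nest's wall and it sits fully down on the floor. Leave the glass jar and the steel wrench where they are.

Things in the scene. Friction and masses are not known exactly. Their poses are not given: they have to be found in the camera images.
- nut: Loose: dark steel coupling nut, a hexagonal prism standing upright, 45 mm tall, 30 mm across flats (35 across corners), about 0.16 kg. Origin at the centre of its underside, z up along it; two of its six flats face along its +x and -x, the others every 60 degrees.
- fitting: Loose: brass hose fitting standing on its wide end: round foot 38 mm diameter and 14 mm tall, above it a round barrel 28 mm diameter up to 45 mm height (a thin rim 29 mm at mid-height). About 0.12 kg. Origin at the centre of its underside, z up.
- cup: Loose: white hard sealing cup (rigid), a round body 44 mm diameter and 50 mm tall, standing, grey disc on top. At its foot a flat white tab 18 mm wide and 10 mm tall sticks out along its +x, ending 50 mm from the axis. About 0.05 kg. Origin at the centre of the round body's underside, z up.
- driver: Loose: hex driver lying flat, 120 mm long along its x. Square red handle with black stripes, 28 x 28 mm, from x = -60 to x = +6 mm; then a chrome shaft 8 mm diameter to x = +60 mm at 14 mm height, clear of the bench. Centre of mass near x = -20 mm. About 0.11 kg. Origin at the middle of its length, at the level of the handle's underside, z up.
- nut_bay: Fixed: square open blue bay, 72 x 72 mm inside, walls 3 mm thick reaching 15 mm above the bench, floor 3 mm thick (its top 3 mm above the bench). On its -x side a solid ledge with a white top, 34 mm deep and 12 mm high, carries a glued-on dark steel hexagonal sample nut, 28 mm across flats and 6 mm high: steel nuts belong here. Origin at bench level under the centre of the bay.
- fitting_bay: Fixed: the same blue bay (72 x 72 mm inside, walls to 15 mm, floor 3 mm thick, white-topped ledge on its -x side 34 mm deep and 12 mm high), but the glued-on sample is a round brass ring, 31 mm diameter and 6 mm high: brass fittings belong here. Origin at bench level under the centre of the bay.
- cup_nest: Fixed: square blue nest for the sealing cup, 62 x 62 mm inside, 78 mm outside, thick 8 mm walls reaching 15 mm above the bench, floor 3 mm thick. The wall on its +x side has a gap 36 mm wide in the middle, down to the floor, for the cup's tab, marked by a white patch on the floor: the cup's +x must point along the nest's +x. Origin at bench level under the centre of the nest.
- driver_tray: Fixed: long shallow open blue tray, 150 mm (along its x) x 80 mm (y) inside, walls 3 mm thick reaching 12 mm above the bench, floor 3 mm thick. The driver may lie in it either way round. Origin at bench level under the centre of the tray.
- jar: Bystander, loose: glass jar with a yellow screw-top lid, 70 mm diameter, 108 mm tall, off to one side. Leave it alone. Origin at the centre of its underside.
- wrench: Bystander, loose: steel crescent wrench lying flat, about 170 mm long along its x, 12 mm thick, off to the other side. Leave it alone. Origin near its middle, on the bench.

How it is judged:
By the outcome, as a careful person would: the job done as asked, in the order asked, and still so for the second after the job is handed in, with the robot touching nothing.
It also fails if it takes over 114 s, if anything falls off the work surface, if the arm or the gripper's body presses on something with over 40 N, if the wrist force passes 120 N, or if a joint passes its speed limit or range.

## Working session

There is one attempt and no reset: what is moved stays moved. The work goes in short steps, Python scripts to look and compute and a tool call to move; the robot and the scene stay as the last step left them, time stands still between calls to the robot, and variables do not carry over. Pictures are saved under pics/ and viewed, about 12 in all and at most 16, crops included, and the job is handed in when it is done.

Besides the shell and the picture viewer there is one more tool, called after "Emit:" by a JSON object that holds its "fn" and its "kwargs". servo_tool: Moves the arm, as the interface text tells. Its arguments: {"type":"object","properties":{"motion":{"type":"array"},"force":{"type":"number"}},"required":["motion"]}

```bash
mkdir -p pics; ls
python3 - <<'E'
from bench import *
import cv2
s=sense();print(s); print(hold_point_z)
for n in("scene","top","wrist"):
    print(n,camera_params(n))
    if n!="wrist": cv2.imwrite(f"pics/{n}0.png",snapshot(n))
E
```

```text
pics
{'time': 0.0, 'joint_pos': array([ 5.93339716e+01,  7.51741210e+00,  8.53296475e+01, -6.65818512e-04,
        8.72602986e+01, -4.89413500e+00]), 'qd': array([ 0.08558904, -0.01188289,  0.09253568,  0.01840246,  0.0610241 ,
       -0.02507635]), 'joint_efforts': array([ 1.11331745e-03, -5.69424355e+01, -5.00540400e+01,  1.75738428e-04,
        1.53817510e-02, -2.34858597e-06]), 'tool_pos': array([260.58711384, 539.8494325 , 230.21687165]), 'tcp_rot': array([-1.79892976e+02, -8.49668458e-03,  1.54228131e+02]), 'ft_force': array([-0.19685581, -0.36019588,  0.44922652]), 'wrist_torque': array([-0.00092702, -0.02418379, -0.00814742]), 'finger_gap': 85.69823450252218}
18.700000000000003
scene {'fx': 621.1137266617419, 'fy': 621.1137266617419, 'cx': 323.2224694617575, 'cy': 249.6485248375984, 'R': array([[-0.85311269,  0.52162132, -0.01048518],
       [ 0.4324601 ,  0.69576147, -0.57349301],
       [-0.29185099, -0.49378859, -0.81914335]]), 't': array([ 426.83906073, -186.35606108, 1701.34319217])}
top {'fx': 523.1294054533591, 'fy': 523.1294054533591, 'cx': 316.5076373915376, 'cy': 244.6157086963156, 'R': array([[-0.06654982, -0.99777253, -0.00459385],
       [-0.97744099,  0.0661173 , -0.20059316],
       [ 0.20045008, -0.00885922, -0.97966386]]), 't': array([  17.45668966,  510.91279766, 1207.91391287])}
wrist {'fx': 368.07655605647, 'fy': 368.07655605647, 'cx': 322.83392604106314, 'cy': 236.30980087427048, 'tool_from_camera': array([[-4.89812259e-04, -9.62031260e-01, -2.72938847e-01,
         6.92694940e+01],
       [ 9.99999851e-01, -5.36516807e-04,  9.64822489e-05,
        -6.76450291e-01],
       [-2.39255218e-04, -2.72938760e-01,  9.62031380e-01,
        -1.42842819e+02],
       [ 0.00000000e+00,  0.00000000e+00,  0.00000000e+00,
         1.00000000e+00]])}
```

View pics/top0.png

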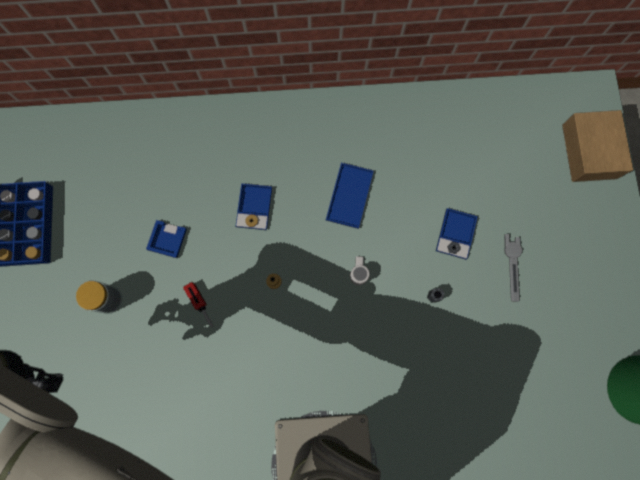

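View pics/scene0.png

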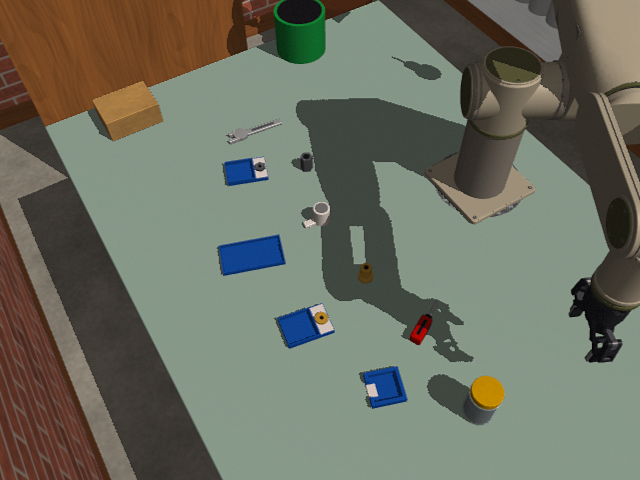

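```bash
cat > h.py <<'E'
import numpy as np, cv2
from bench import *
from scipy.spatial.transform import Rotation as Ro
def pose():
    s=sense(); return np.array(s["tool_pos"]),Ro.from_euler("xyz",s["tcp_rot"],degrees=True),s
def wcam():
    p,R,_=pose(); T=camera_params("wrist")["tool_from_camera"]
    return R.as_matrix()@T[:3,:3], R.as_matrix()@T[:3,3]+p   # world_from_cam
def fcam(n):
    c=camera_params(n); R=np.array(c["R"]); return R.T, -R.T@np.array(c["t"])
def back(n,uv,z,ext=None):
    c=camera_params(n); A,o=ext if ext is not None else fcam(n)
    uv=np.atleast_2d(uv).astype(float); z=np.broadcast_to(z,len(uv))
    d=np.c_[(uv[:,0]-c["cx"])/c["fx"],(uv[:,1]-c["cy"])/c["fy"],np.ones(len(uv))]@A.T
    return (o+d*((z-o[2])/d[:,2])[:,None])[:,:2]
def shot(name):
    ext=wcam(); im=snapshot("wrist"); cv2.imwrite(f"pics/{name}.png",im); np.savez(f"pics/{name}.npz",A=ext[0],o=ext[1]); return im
def load(name):
    f=np.load(f"pics/{name}.npz"); return f["A"],f["o"]
def go(x,y,z,yaw):
    """tool-frame shift, and tool-z turn (deg) to a tool-down pose with yaw modulo 180"""
    p,R,s=pose(); t=R.inv().apply(np.array([x,y,z])-p)
    best=None
    for k in(-1,0,1,2,-2):
        D=R.inv()*Ro.from_euler("xyz",[180,0,yaw+180*k],degrees=True); r=D.as_rotvec()
        q6=s["joint_pos"][5]+np.degrees(r[2])
        if best is None or np.linalg.norm(r)<np.linalg.norm(best)-1e-6: best=r
    print("pos",p.round(1),"rot",np.round(s["tcp_rot"],1),"q1,q6",np.round(s["joint_pos"][[0,5]],1),"shift",t.round(1),"rotvec",best.round(3),"deg",np.degrees(best[2]).round(1),"t",round(s["time"],2),"gap",round(s["finger_gap"],1),"f",np.round(s["ft_force"],1))
E
python3 - <<'E'
from h import *
k=dict(nut=(435,295,22),fitting=(273,281,22),cup=(360,274,25),driver=(196,298,14),nutbay=(459,225,8),fitbay=(256,201,8),tray=(351,195,6),nest=(167,238,8),jar=(93,295,100),wrench=(514,267,6))
for n,(u,v,z) in k.items(): print(n,back("top",(u,v),z)[0].round())
shot("w0")
E
```

```text
nut [ 374. -294.]
fitting [434.  95.]
cup [ 437. -118.]
driver [406. 284.]
nutbay [ 546. -377.]
fitbay [643. 128.]
tray [ 643. -113.]
nest [562. 355.]
jar [419. 498.]
wrench [ 431. -500.]
```

View pics/w0.png

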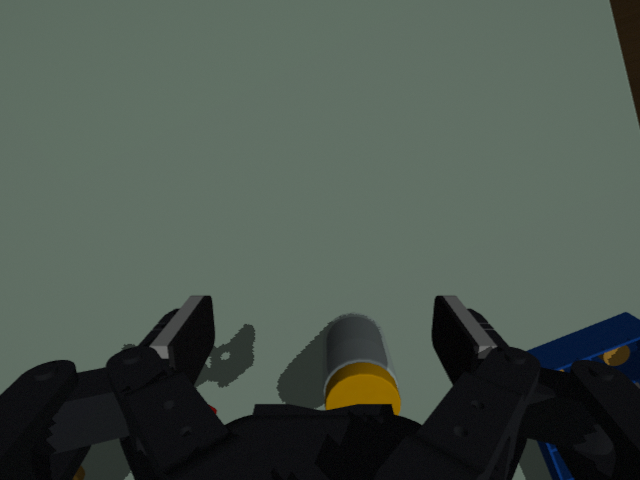

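Emit:
{"fn": "servo_tool", "kwargs": {"motion": [[85, -36, -31, -10, 0, 0, 0], [85, -36, -31, -10, 0, 0, 0], [85, -36, -31, -10, 0, 0, 0], [85, -36, -31, -10, 0, 0, 0], [85, -36, -31, -10, 0, 0, 0], [85, -36, -31, -10, 0, 0, 0], [85, -36, -31, -10, 0, 0, 0], [85, -36, -31, -10, 0, 0, 0], [85, -36, -31, -10, 0, 0, 0], [85, -36, -31, -10, 0, 0, 0]]}}

```text
time: 1.15
tool_pos: [451.5, 93.9, 328.0]
tcp_rot: [-179.4, -0.2, 154.9]
ft_force: [1.6, 0.3, 1.5]
finger_gap: 85.2
```

Emit:
{"fn": "servo_tool", "kwargs": {"motion": [[85, 0, 0, 0, 0, 0, 0.149], [85, 0, 0, 0, 0, 0, 0.149], [85, 0, 0, 0, 0, 0, 0.149], [85, 0, 0, 0, 0, 0, 0.149], [85, 0, 0, 0, 0, 0, 0.149], [85, 0, 0, 0, 0, 0, 0.149], [85, 0, 0, 0, 0, 0, 0.149], [85, 0, 0, 0, 0, 0, 0.149], [85, 0, 0, 0, 0, 0, 0.149]]}}

```text
time: 2.05
tool_pos: [453.3, 85.0, 327.4]
tcp_rot: [-179.6, 0.7, 77.2]
ft_force: [0.8, 0.5, 0.3]
finger_gap: 84.9
```

Emit:
{"fn": "servo_tool", "kwargs": {"motion": [[85, 0, 0, 0, 0, 0, 0.149], [85, 0, 0, 0, 0, 0, 0.149], [85, 0, 0, 0, 0, 0, 0.149], [85, 0, 0, 0, 0, 0, 0.149], [85, 0, 0, 0, 0, 0, 0.149], [85, 0, 0, 0, 0, 0, 0.149], [85, 0, 0, 0, 0, 0, 0.149], [85, 0, 0, 0, 0, 0, 0.149], [85, 0, 0, 0, 0, 0, 0]]}}

```text
time: 2.95
tool_pos: [451.7, 84.9, 324.6]
tcp_rot: [179.5, 0.9, 8.3]
ft_force: [0.3, -0.9, -0.3]
finger_gap: 85.2
```

```bash
python3 -c "
from h import *
go(360,-300,330,0);shot('w1')"
```

```text
pos [451.7  84.9 324.6] rot [179.5   0.9   8.3] q1,q6 [ 4.7 86.3] shift [-1.464e+02  3.676e+02 -1.000e-01] rotvec [0.009 0.014 0.145] deg 8.3 t 2.95 gap 85.2 f [ 0.3 -0.9 -0.3]
```

View pics/w1.png

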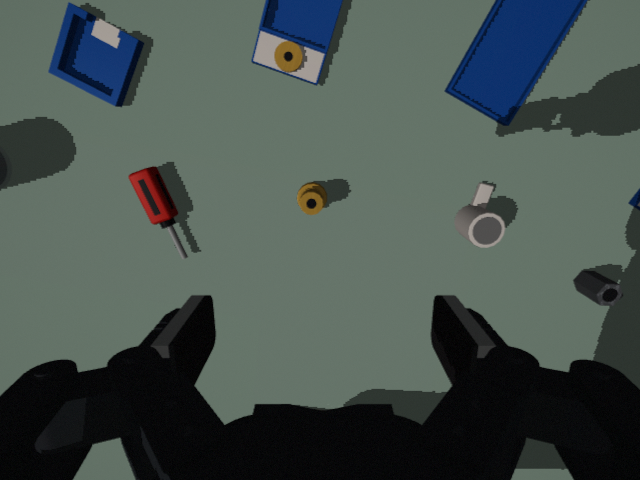

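Emit:
{"fn": "servo_tool", "kwargs": {"motion": [[85, 0, 0, 0, 0.009, 0.014, 0.145], [85, -9, 48, 0, 0, 0, 0], [85, -9, 48, 0, 0, 0, 0], [85, -9, 48, 0, 0, 0, 0], [85, -9, 48, 0, 0, 0, 0], [85, -9, 48, 0, 0, 0, 0], [85, -9, 48, 0, 0, 0, 0], [85, -9, 48, 0, 0, 0, 0], [85, -9, 48, 0, 0, 0, 0], [85, 0, 0, 0, 0, 0, 0]]}}

```text
time: 4.0
tool_pos: [384.5, -310.0, 322.7]
tcp_rot: [180.0, -0.0, 3.0]
ft_force: [1.3, 0.4, -0.4]
finger_gap: 85.1
```

```bash
python3 -c "
from h import *
go(360,-300,330,0);shot('w2')"
```

```text
pos [ 384.5 -310.   322.7] rot [180.  -0.   3.] q1,q6 [-44.8  42.1] shift [-23.9 -11.3  -7.3] rotvec [-0.    -0.     0.053] deg 3.0 t 4.0 gap 85.1 f [ 1.3  0.4 -0.4]
```

View pics/w2.png

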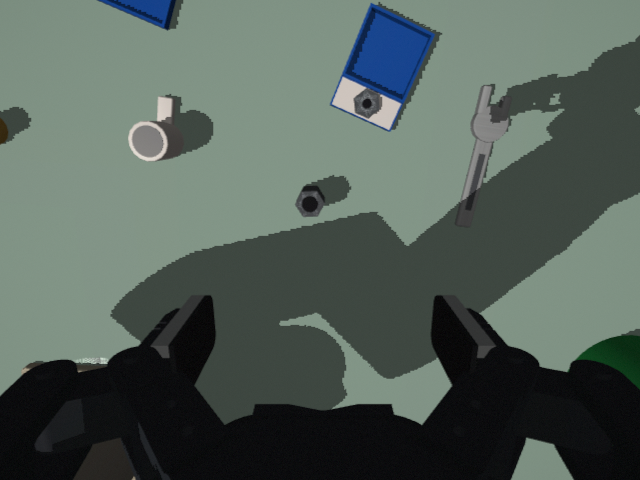

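Run:
```python
from h import *
a=cv2.imread("pics/w1.png");b=cv2.imread("pics/w2.png")
def c(im,u,v): return cv2.resize(im[v-30:v+30,u-40:u+40],(400,300),interpolation=cv2.INTER_CUBIC)
m=np.vstack([np.hstack([c(b,310,200),c(a,157,210)]),np.hstack([c(a,480,215),c(a,311,195)])])
m=cv2.convertScaleAbs(m,alpha=1.6,beta=10)
cv2.imwrite("pics/m1.png",m)
```

```text
(no output)
```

View pics/m1.png

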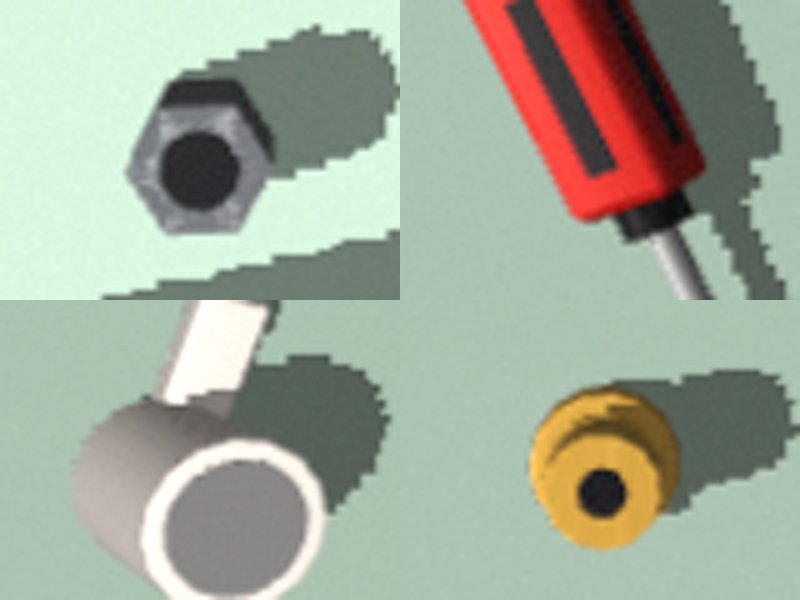

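Run:
```python
from h import *
e1,e2=load("w1"),load("w2")
B1=lambda uv,z:back("wrist",uv,z,e1); B2=lambda uv,z:back("wrist",uv,z,e2)
an=lambda d:np.degrees(np.arctan2(d[1],d[0])).round(1)
h=B2([(270+x/5,170+y/5) for x,y in[(127,172),(163,107),(240,105),(275,163),(240,232),(165,235)]],45)
print("nut",h.mean(0).round(1),"edge dirs",[an(h[(i+1)%6]-h[i]) for i in range(6)],"len",np.linalg.norm(np.roll(h,-1,0)-h,axis=1).round(1))
s=B1([(172,228),(185,257)],14);l=B1([(131,180),(153,223)],28)
print("driver dirs",an(s[1]-s[0]),an(l[1]-l[0]),"tip",s[1])
t=B1([(485,184),(479.6,205.6)],10); print("cup",B1((486.8,229.2),50),"tab",an(t[0]-t[1]),t)
c=B1((486.8,229.2),50)[0]; print(" tab dir axis->end",an(t[0]-c),np.linalg.norm(t[0]-c))
print("fitting",B1((311.4,203),45))
n=B2([(331,104),(391,131)],12);f=B2([(374,4),(438,35)],15)
print("nutbay",n,f,an(f.mean(0)-n.mean(0)),np.linalg.norm(f[1]-f[0]),np.linalg.norm(f.mean(0)-n.mean(0)))
n=B1([(252,62),(317,84)],12);f=B1([(265,26),(327,50)],15)
print("fitbay",n,f,"w",an(n[0]-n[1]),an(f[0]-f[1]),np.linalg.norm(n[0]-n[1]),np.linalg.norm(f[0]-f[1]))
q=B1([(70,3),(144,42),(122,106),(49,72)],15);print("nest",q.mean(0),"x dir",an(q[0]-q[3]),an(q[1]-q[2]),"y dir",an(q[0]-q[1]),an(q[3]-q[2]),np.linalg.norm(q-np.roll(q,1,0),axis=1))
q=B1([(446,92),(506,124)],12);print("tray",q,an(q[0]-q[1]),np.linalg.norm(q[0]-q[1]))
q=back("top",[(342.5,163),(375,171),(360,228),(326,221)],12);print("tray top",q,q.mean(0),an(q[0]-q[3]),an(q[1]-q[2]),np.linalg.norm(q-np.roll(q,1,0),axis=1))
```

```text
nut [ 372.2 -296.5] edge dirs [np.float64(-26.5), np.float64(-85.5), np.float64(-146.1), np.float64(156.5), np.float64(95.4), np.float64(32.9)] len [17.4 17.7 15.7 18.3 17.6 17.3]
driver dirs -154.4 -151.9 tip [334.49320941 246.19427309]
cup [[ 434.51198518 -115.62908678]] tab 1.3 [[ 482.5802067  -117.8151494 ]
 [ 454.96404538 -118.42837156]]
 tab dir axis->end -2.6 48.117905082813955
fitting [[435.14177412  93.21565086]]
nutbay [[ 484.7117481  -314.54328976]
 [ 458.34057717 -387.28735753]] [[ 588.51964956 -354.83348639]
 [ 562.24163029 -427.92427562]] -21.3 77.67108707316906 111.4587454043041
fitbay [[578.84552697 181.08748426]
 [566.65634094 105.41213512]] [[616.35846799 169.70699171]
 [602.72045254  99.24838929]] w 80.8 79.0 76.65073204384038 71.76635785507703
nest [558.69342401 351.8302194 ] x dir -20.2 -19.2 y dir 71.3 72.9 [77.38120587 82.68373823 74.97181537 84.10013422]
tray [[ 579.74623715  -43.31746921]
 [ 555.50009203 -122.34915961]] 72.9 82.66730696170126
tray top [[ 727.96825449  -97.98894363]
 [ 700.77843867 -179.26371923]
 [ 554.06280674 -128.53291416]
 [ 577.81247647  -44.96547982]] [ 640.15549409 -112.68776421] -19.4 -19.1 [159.24272476  85.70224755 155.23882     86.87671089]
```

Emit:
{"fn": "servo_tool", "kwargs": {"motion": [[60, 0, 0, 45, 0, 0, 0.126], [60, 0, 0, 45, 0, 0, 0.126], [60, 0, 0, 45, 0, 0, 0.126], [60, 0, 0, 45, 0, 0, 0.126], [60, 0, 0, 0, 0, 0, 0]]}}

```text
time: 4.55
tool_pos: [387.8, -305.5, 140.4]
tcp_rot: [-179.9, -0.4, -25.8]
ft_force: [0.0, 0.6, -0.6]
finger_gap: 59.7
```

```bash
python3 -c "
from h import *
go(372,-296.5,100,-25.5)"
```

```text
pos [ 387.8 -305.5  140.4] rot [-179.9   -0.4  -25.8] q1,q6 [-44.3  71.4] shift [-18.4  -1.2  40.3] rotvec [-0.001 -0.006 -0.005] deg -0.3 t 4.55 gap 59.7 f [ 0.   0.6 -0.6]
```

Emit:
{"fn": "servo_tool", "kwargs": {"motion": [[60, -18, -1, 30, 0, -0.006, -0.005], [60, 0, 0, 0, 0, 0, 0], [60, 0, 0, 0, 0, 0, 0]]}}

```text
time: 4.85
tool_pos: [373.8, -295.2, 114.0]
tcp_rot: [-179.9, -0.1, -24.4]
ft_force: [0.3, -0.5, 1.0]
finger_gap: 59.7
```

```bash
python3 -c "
from h import *
go(372,-296.5,17,-25.5)"
```

```text
pos [ 373.8 -295.2  114. ] rot [-1.799e+02 -1.000e-01 -2.440e+01] q1,q6 [-44.6  69.8] shift [-1.2  2.1 96.9] rotvec [-0.002 -0.002  0.019] deg 1.1 t 4.85 gap 59.7 f [ 0.3 -0.5  1. ]
```

Emit:
{"fn": "servo_tool", "kwargs": {"motion": [[60, -1, 2, 35, 0, 0, 0.019], [60, 0, 0, 30, 0, 0, 0], [60, 0, 0, 30, 0, 0, 0], [60, 0, 0, 0, 0, 0, 0]]}}

```text
time: 5.25
tool_pos: [383.2, -304.8, 31.6]
tcp_rot: [179.7, -1.4, -24.7]
ft_force: [-0.0, -0.1, -0.2]
finger_gap: 60.1
```

```bash
python3 -c "
from h import *
go(372,-296.5,17,-25.5);shot('w3')"
```

```text
pos [ 383.2 -304.8   31.6] rot [179.7  -1.4 -24.7] q1,q6 [-44.6  70. ] shift [-14.   -2.9  14.3] rotvec [ 0.005 -0.024  0.013] deg 0.8 t 5.25 gap 60.1 f [-0.  -0.1 -0.2]
```

View pics/w3.png

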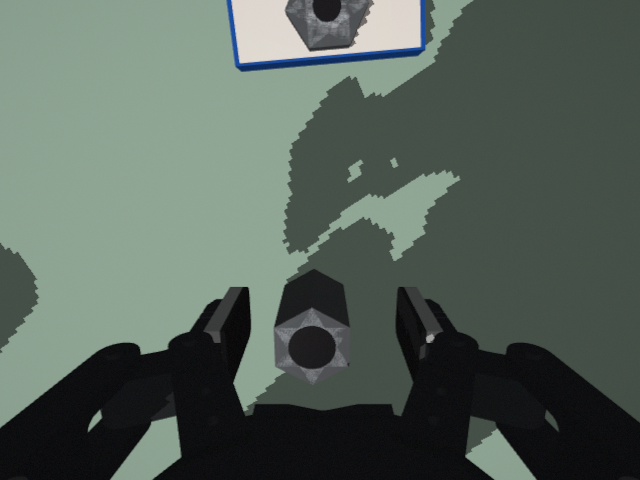

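Emit:
{"fn": "servo_tool", "kwargs": {"motion": [[60, -13, -3, 3, 0.005, -0.024, 0.01], [60, 0, 0, 5, 0, 0, 0], [60, 0, 0, 5, 0, 0, 0], [60, 0, 0, 0, 0, 0, 0]]}}

```text
time: 5.7
tool_pos: [378.7, -302.2, 29.1]
tcp_rot: [179.7, -0.8, -25.2]
ft_force: [-0.2, -0.8, -0.3]
finger_gap: 59.9
```

```bash
python3 -c "
from h import *
go(372,-296.5,17,-25.5)"
```

```text
pos [ 378.7 -302.2   29.1] rot [179.7  -0.8 -25.2] q1,q6 [-44.6  70.6] shift [-8.6 -2.3 11.9] rotvec [ 0.006 -0.014  0.005] deg 0.3 t 5.7 gap 59.9 f [-0.2 -0.8 -0.3]
```

Emit:
{"fn": "servo_tool", "kwargs": {"motion": [[60, -12, -3, 10, 0.006, -0.014, 0.005], [60, 0, 0, 0, 0, 0, 0], [60, 0, 0, 0, 0, 0, 0]]}}

```text
time: 6.0
tool_pos: [368.6, -294.0, 18.6]
tcp_rot: [-180.0, 0.0, -25.5]
ft_force: [-0.1, -0.1, 0.8]
finger_gap: 60.0
```

```bash
python3 -c "
from h import *
go(372,-296.5,17,-25.5);go(372,-296.5,17,-25.5);print(pose()[2]['qd'])"
```

```text
pos [ 368.6 -294.    18.6] rot [-180.     0.   -25.5] q1,q6 [-44.8  70.7] shift [4.1 0.8 1.6] rotvec [-0.001  0.001 -0.   ] deg -0.0 t 6.0 gap 60.0 f [-0.1 -0.1  0.8]
pos [ 368.6 -294.    18.6] rot [-180.     0.   -25.5] q1,q6 [-44.8  70.7] shift [4.1 0.8 1.6] rotvec [-0.001  0.001 -0.   ] deg -0.0 t 6.0 gap 60.0 f [-0.1 -0.1  0.8]
[-0.02156378  0.33851316  1.83698362  0.02003049  0.49715472  0.05700998]
```

Emit:
{"fn": "servo_tool", "kwargs": {"motion": [[60, 4, 1, 0, 0, 0, 0], [20, 0, 0, 0, 0, 0, 0], [20, 0, 0, 0, 0, 0, 0], [20, 0, 0, 0, 0, 0, 0], [20, 0, 0, 0, 0, 0, 0], [20, 0, 0, 0, 0, 0, 0], [20, 0, 0, 0, 0, 0, 0]], "force": 50}}

```text
time: 6.7
tool_pos: [372.2, -297.0, 18.7]
tcp_rot: [-180.0, 0.0, -25.5]
ft_force: [-0.2, 1.2, -0.8]
finger_gap: 29.1
```

Emit:
{"fn": "servo_tool", "kwargs": {"motion": [[20, 0, 0, -25, 0, 0, 0], [20, 0, 0, -40, 0, 0, 0], [20, 0, 0, -40, 0, 0, 0], [20, 0, 0, 0, 0, 0, 0]]}}

```text
time: 7.1
tool_pos: [370.3, -295.2, 124.5]
tcp_rot: [-179.8, 0.4, -25.5]
ft_force: [0.9, -1.5, -1.2]
finger_gap: 29.1
```

```bash
python3 -c "
from h import *
go(539,-377,110,-21)"
```

```text
pos [ 370.3 -295.2  124.5] rot [-179.8    0.4  -25.5] q1,q6 [-44.8  70.7] shift [187.6   1.2  13.2] rotvec [-0.003  0.007 -0.079] deg -4.5 t 7.1 gap 29.1 f [ 0.9 -1.5 -1.2]
```

Emit:
{"fn": "servo_tool", "kwargs": {"motion": [[20, 40, 0, 0, 0, 0, 0], [20, 40, 0, 0, 0, 0, 0], [20, 40, 0, 0, 0, 0, 0], [20, 40, 0, 0, 0, 0, 0], [20, 30, 1, 0, 0, 0, -0.05], [20, 0, 0, 0, 0, 0, 0], [20, 0, 0, 0, 0, 0, 0]]}}

```text
time: 7.8
tool_pos: [543.1, -377.1, 112.8]
tcp_rot: [-179.6, 1.0, -22.6]
ft_force: [0.3, 0.4, -1.5]
finger_gap: 29.1
```

```bash
python3 -c "
from h import *
go(539,-377,23,-21)"
```

```text
pos [ 543.1 -377.1  112.8] rot [-179.6    1.   -22.6] q1,q6 [-39.2  73.3] shift [-2.4  2.1 89.8] rotvec [-0.006  0.017 -0.028] deg -1.6 t 7.8 gap 29.1 f [ 0.3  0.4 -1.5]
```

Emit:
{"fn": "servo_tool", "kwargs": {"motion": [[20, -3, 1, 30, -0.006, 0.017, 0], [20, 0, 0, 0, 0, 0, 0], [20, 0, 0, 35, 0, 0, 0], [20, 0, 0, 0, 0, 0, 0], [20, 0, 0, 0, 0, 0, 0]]}}

```text
time: 8.3
tool_pos: [537.5, -375.8, 49.4]
tcp_rot: [-180.0, 0.0, -22.7]
ft_force: [0.9, -1.5, -0.5]
finger_gap: 29.0
```

```bash
python3 -c "
from h import *
go(539,-377,23,-21);shot('w4')"
```

```text
pos [ 537.5 -375.8   49.4] rot [-180.     0.   -22.7] q1,q6 [-39.4  73.3] shift [ 1.8  0.6 26.4] rotvec [-0.    0.   -0.03] deg -1.7 t 8.3 gap 29.0 f [ 0.9 -1.5 -0.5]
```

View pics/w4.png

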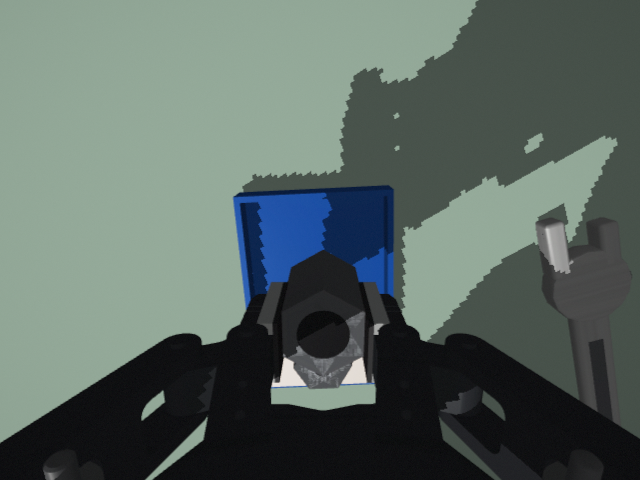

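Emit:
{"fn": "servo_tool", "kwargs": {"motion": [[20, 2, 1, 20, 0, 0, 0], [20, 0, 0, 0, 0, 0, 0], [20, 0, 0, 5, 0, 0, 0], [20, 0, 0, 0, 0, 0, 0], [20, 0, 0, 0, 0, 0, 0]]}}

```text
time: 8.85
tool_pos: [540.9, -379.1, 27.1]
tcp_rot: [179.9, -0.3, -22.7]
ft_force: [0.7, 0.4, -1.1]
finger_gap: 29.0
```

```bash
python3 -c "
from h import *
go(539,-377,22,-21)"
```

```text
pos [ 540.9 -379.1   27.1] rot [179.9  -0.3 -22.7] q1,q6 [-39.5  73.3] shift [-2.6 -1.2  5.1] rotvec [ 0.001 -0.005 -0.03 ] deg -1.7 t 8.85 gap 29.0 f [ 0.7  0.4 -1.1]
```

Emit:
{"fn": "servo_tool", "kwargs": {"motion": [[20, -2, -1, 4, 0, 0, 0], [20, 0, 0, 0, 0, 0, 0], [20, 0, 0, 2, 0, 0, 0], [20, 0, 0, 0, 0, 0, 0]]}}

```text
time: 9.25
tool_pos: [540.2, -377.9, 22.0]
tcp_rot: [179.9, -0.4, -22.7]
ft_force: [0.3, 0.1, -1.4]
finger_gap: 29.0
```

Emit:
{"fn": "servo_tool", "kwargs": {"motion": [[33, 0, 0, 0, 0, 0, 0], [38, 0, 0, 0, 0, 0, 0], [45, 0, 0, 0, 0, 0, 0], [45, 0, 0, 0, 0, 0, 0]]}}

```text
time: 9.65
tool_pos: [540.5, -378.1, 22.4]
tcp_rot: [179.9, -0.4, -22.7]
ft_force: [-0.0, 0.3, -0.1]
finger_gap: 44.9
```

Emit:
{"fn": "servo_tool", "kwargs": {"motion": [[45, 0, 0, -20, 0, 0, 0], [45, 0, 0, -40, 0, 0, 0], [60, 0, 0, -45, 0, 0, 0], [60, 0, 0, -45, 0, 0, 0], [60, 0, 0, 0, 0, 0, 0]]}}

```text
time: 10.15
tool_pos: [537.7, -376.0, 174.4]
tcp_rot: [180.0, -0.1, -22.7]
ft_force: [1.5, -0.8, 1.1]
finger_gap: 59.6
```

```bash
python3 -c "
from h import *
go(435,93,180,0)
cv2.imwrite('pics/t1.png',cv2.resize(snapshot('top')[170:320,340:540],(800,600),interpolation=cv2.INTER_CUBIC))"
```

```text
pos [ 537.7 -376.   174.4] rot [ 1.80e+02 -1.00e-01 -2.27e+01] q1,q6 [-39.4  73.3] shift [-276.1 -392.8   -6. ] rotvec [ 0.    -0.001 -0.397] deg -22.7 t 10.15 gap 59.6 f [ 1.5 -0.8  1.1]
```

View pics/t1.png

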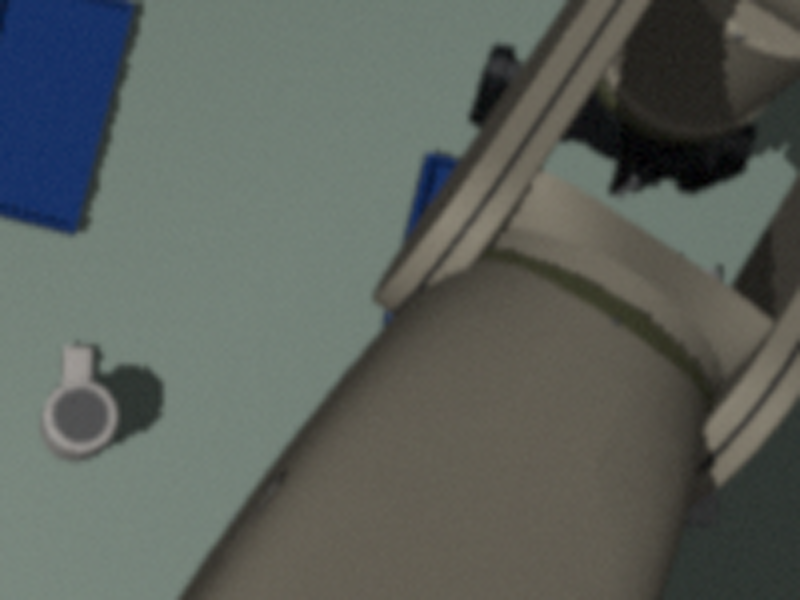

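Emit:
{"fn": "servo_tool", "kwargs": {"motion": [[60, -28, -39, 0, 0, 0, 0], [60, -28, -39, 0, 0, 0, 0], [60, -28, -39, 0, 0, 0, 0], [60, -28, -39, 0, 0, 0, 0], [60, -28, -39, 0, 0, 0, 0], [60, -28, -39, 0, 0, 0, 0], [60, -28, -39, 0, 0, 0, 0], [60, -28, -39, 0, 0, 0, 0], [60, -28, -39, 0, 0, 0, 0], [60, 0, 0, 0, 0, 0, 0]]}}

```text
time: 11.2
tool_pos: [429.6, 60.7, 158.7]
tcp_rot: [-179.9, 1.1, -23.0]
ft_force: [-0.1, -0.1, 1.1]
finger_gap: 59.9
```

Emit:
{"fn": "servo_tool", "kwargs": {"motion": [[60, 0, 0, 0, 0, 0, -0.11], [60, 0, 0, 0, 0, 0, -0.11], [60, 0, 0, 0, 0, 0, 0]]}}

```text
time: 11.5
tool_pos: [427.4, 62.3, 155.7]
tcp_rot: [-179.8, 1.3, -9.7]
ft_force: [-0.9, -1.0, -0.4]
finger_gap: 59.9
```

```bash
python3 -c "
from h import *
go(435,93,60,-10)"
```

```text
pos [427.4  62.3 155.7] rot [-179.8    1.3   -9.7] q1,q6 [  1.1 100.7] shift [  4.5 -31.1  95.7] rotvec [-0.004  0.022  0.006] deg 0.3 t 11.5 gap 59.9 f [-0.9 -1.  -0.4]
```

Emit:
{"fn": "servo_tool", "kwargs": {"motion": [[60, 4, -31, 10, -0.004, 0.022, 0.006], [60, 0, 0, 0, 0, 0, 0], [60, 0, 0, 45, 0, 0, 0], [60, 0, 0, 30, 0, 0, 0], [60, 0, 0, 0, 0, 0, 0], [60, 0, 0, 0, 0, 0, 0]]}}

```text
time: 12.1
tool_pos: [437.0, 89.3, 67.6]
tcp_rot: [179.9, 0.1, -11.1]
ft_force: [-0.4, 0.2, 0.0]
finger_gap: 60.1
```

```bash
python3 -c "
from h import *
go(435,93,20,-10);shot('w5')"
```

```text
pos [437.   89.3  67.6] rot [ 1.799e+02  1.000e-01 -1.110e+01] q1,q6 [  5.  106.2] shift [-2.6 -3.3 47.6] rotvec [ 0.002  0.001 -0.02 ] deg -1.1 t 12.1 gap 60.1 f [-0.4  0.2  0. ]
```

View pics/w5.png

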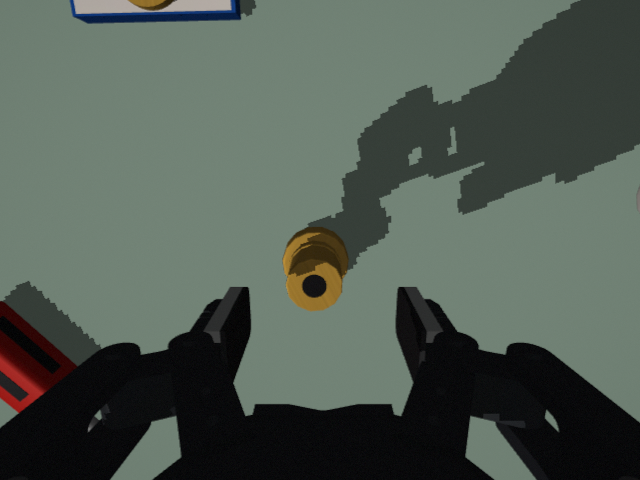

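Emit:
{"fn": "servo_tool", "kwargs": {"motion": [[60, -2, -3, 27, 0, 0, 0], [60, 0, 0, 0, 0, 0, 0], [60, -2, -1, 18, 0, 0, 0], [60, 0, 0, 0, 0, 0, 0], [60, 0, 0, 0, 0, 0, 0]]}}

```text
time: 12.65
tool_pos: [441.2, 93.2, 32.2]
tcp_rot: [-179.9, -0.6, -11.3]
ft_force: [0.6, -0.2, 0.8]
finger_gap: 60.1
```

```bash
python3 -c "
from h import *
go(435,93,19,-10);print(back('wrist',(314,286),45,load('w5')))"
```

```text
pos [441.2  93.2  32.2] rot [-179.9   -0.6  -11.3] q1,q6 [  5.5 106.9] shift [-6.2  1.5 13.2] rotvec [-0.001 -0.011 -0.023] deg -1.3 t 12.65 gap 60.1 f [ 0.6 -0.2  0.8]
[[434.76955149  93.4853893 ]]
```

Emit:
{"fn": "servo_tool", "kwargs": {"motion": [[60, -6, 1, 12, 0, -0.011, 0], [60, 0, 0, 0, 0, 0, 0], [60, -1, 0, 0, 0, 0, 0], [60, 0, 0, 0, 0, 0, 0]]}}

```text
time: 13.05
tool_pos: [436.6, 93.6, 23.2]
tcp_rot: [-179.8, -0.2, -11.4]
ft_force: [-0.3, -0.0, 0.7]
finger_gap: 60.3
```

```bash
python3 -c "
from h import *
go(435,93,19,-10)"
```

```text
pos [436.6  93.6  23.2] rot [-179.8   -0.2  -11.4] q1,q6 [  5.4 106.8] shift [-1.4  0.9  4.2] rotvec [-0.003 -0.004 -0.024] deg -1.4 t 13.05 gap 60.3 f [-0.3 -0.   0.7]
```

Emit:
{"fn": "servo_tool", "kwargs": {"motion": [[60, -2, 1, 5, 0, 0, 0], [20, 0, 0, 0, 0, 0, 0], [20, 0, 0, 0, 0, 0, 0], [20, 0, 0, 0, 0, 0, 0], [20, 0, 0, 0, 0, 0, 0], [20, 0, 0, 0, 0, 0, 0], [20, 0, 0, 0, 0, 0, 0]], "force": 50}}

```text
time: 13.75
tool_pos: [434.6, 93.0, 18.3]
tcp_rot: [-179.8, -0.3, -11.4]
ft_force: [-0.6, 0.7, 1.2]
finger_gap: 26.3
```

Emit:
{"fn": "servo_tool", "kwargs": {"motion": [[20, 0, 0, -25, 0, 0, 0], [20, 0, 0, -40, 0, 0, 0], [20, 0, 0, -30, 0, 0, 0], [20, 0, 0, 0, 0, 0, 0], [20, 0, 0, 0, 0, 0, 0]]}}

```text
time: 14.25
tool_pos: [431.3, 92.6, 113.7]
tcp_rot: [-179.9, 0.1, -11.4]
ft_force: [-0.7, -0.2, -2.1]
finger_gap: 26.7
```

```bash
python3 -c "
from h import *
go(645,129,100,-10)"
```

```text
pos [431.3  92.6 113.7] rot [-1.799e+02  1.000e-01 -1.140e+01] q1,q6 [  5.4 106.7] shift [202.4 -77.8  13.7] rotvec [-0.001  0.001 -0.024] deg -1.4 t 14.25 gap 26.7 f [-0.7 -0.2 -2.1]
```

Emit:
{"fn": "servo_tool", "kwargs": {"motion": [[20, 34, -13, 0, 0, 0, 0], [20, 34, -13, 0, 0, 0, 0], [20, 34, -13, 0, 0, 0, 0], [20, 34, -13, 0, 0, 0, 0], [20, 34, -13, 0, 0, 0, 0], [20, 32, -12, 0, 0, 0, 0], [20, 0, 0, 0, 0, 0, 0], [20, 0, 0, 0, 0, 0, 0]]}}

```text
time: 15.05
tool_pos: [642.1, 128.5, 91.9]
tcp_rot: [179.7, 1.4, -11.4]
ft_force: [-0.2, 0.1, -1.5]
finger_gap: 26.2
```

```bash
python3 -c "
from h import *
go(645,129,50,-10)"
```

```text
pos [642.1 128.5  91.9] rot [179.7   1.4 -11.4] q1,q6 [  6.8 108.1] shift [ 3.8 -1.3 41.8] rotvec [ 0.006  0.024 -0.024] deg -1.4 t 15.05 gap 26.2 f [-0.2  0.1 -1.5]
```

Emit:
{"fn": "servo_tool", "kwargs": {"motion": [[20, 4, -1, 20, 0.006, 0.024, 0], [20, 0, 0, 0, 0, 0, 0], [20, 0, 0, 20, 0, 0, 0], [20, 0, 0, 0, 0, 0, 0], [20, 0, 0, 0, 0, 0, 0]]}}

```text
time: 15.55
tool_pos: [640.5, 128.1, 49.7]
tcp_rot: [179.9, 0.3, -11.4]
ft_force: [-0.6, 0.0, -0.8]
finger_gap: 26.6
```

```bash
python3 -c "
from h import *
go(645,129,22,-10);shot('w6')"
```

```text
pos [640.5 128.1  49.7] rot [179.9   0.3 -11.4] q1,q6 [  6.8 108.2] shift [ 4.4 -1.8 27.6] rotvec [ 0.002  0.006 -0.024] deg -1.4 t 15.55 gap 26.6 f [-0.6  0.  -0.8]
```

View pics/w6.png

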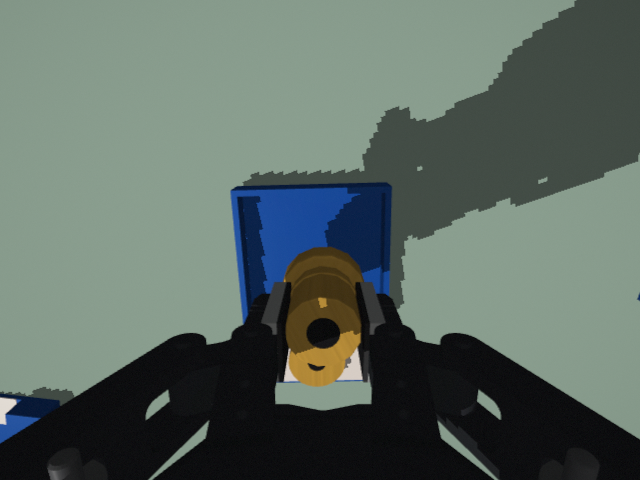

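Emit:
{"fn": "servo_tool", "kwargs": {"motion": [[20, 3, -3, 20, 0, 0.006, 0], [20, 0, 0, 0, 0, 0, 0], [20, 0, 0, 5, 0, 0, 0], [20, 0, 0, 0, 0, 0, 0], [20, 0, 0, 0, 0, 0, 0]]}}

```text
time: 16.1
tool_pos: [646.6, 130.6, 31.0]
tcp_rot: [180.0, -0.3, -11.4]
ft_force: [0.7, 0.3, -1.7]
finger_gap: 26.3
```

```bash
python3 -c "
from h import *
go(645,129,21.5,-10)
print(back('wrist',[(232,188),(391,185)],15,load('w6')))"
```

```text
pos [646.6 130.6  31. ] rot [180.   -0.3 -11.4] q1,q6 [  7.  108.4] shift [-1.3  1.9  9.5] rotvec [ 0.    -0.006 -0.024] deg -1.4 t 16.1 gap 26.3 f [ 0.7  0.3 -1.7]
[[691.07284029 161.95920228]
 [677.33515895  86.52472926]]
```

Emit:
{"fn": "servo_tool", "kwargs": {"motion": [[20, -1, 0, 7, 0, 0, 0], [20, 0, 0, 0, 0, 0, 0], [20, 0, 0, 2, 0, 0, 0], [20, 0, 0, 0, 0, 0, 0], [20, 0, 0, 0, 0, 0, 0]]}}

```text
time: 16.6
tool_pos: [646.3, 130.8, 22.7]
tcp_rot: [-180.0, -0.4, -11.4]
ft_force: [0.3, -1.0, -1.5]
finger_gap: 26.3
```

Emit:
{"fn": "servo_tool", "kwargs": {"motion": [[20, 0, 0, 2, 0, 0, 0], [20, 0, 0, 0, 0, 0, 0], [20, 0, 0, 0, 0, 0, 0]]}}

```text
time: 16.9
tool_pos: [647.0, 130.8, 21.6]
tcp_rot: [-180.0, -0.5, -11.4]
ft_force: [-0.7, 0.5, -1.8]
finger_gap: 26.7
```

Emit:
{"fn": "servo_tool", "kwargs": {"motion": [[32, 0, 0, 0, 0, 0, 0], [36, 0, 0, 0, 0, 0, 0], [45, 0, 0, 0, 0, 0, 0], [45, 0, 0, 0, 0, 0, 0]]}}

```text
time: 17.3
tool_pos: [647.4, 130.9, 21.9]
tcp_rot: [-179.9, -0.6, -11.4]
ft_force: [0.1, -0.0, -0.4]
finger_gap: 44.9
```

Emit:
{"fn": "servo_tool", "kwargs": {"motion": [[45, 0, 0, -20, 0, 0, 0], [45, 0, 0, -40, 0, 0, 0], [60, 0, 0, -45, 0, 0, 0], [60, 0, 0, -20, 0, 0, -0.135], [60, 0, 0, 0, 0, 0, -0.135], [60, 0, 0, 0, 0, 0, -0.135], [60, 0, 0, 0, 0, 0, -0.135], [60, 0, 0, 0, 0, 0, -0.135], [60, 0, 0, 0, 0, 0, 0]]}}

```text
time: 18.2
tool_pos: [646.1, 131.0, 152.7]
tcp_rot: [179.7, -0.5, 28.8]
ft_force: [0.8, 0.6, 0.4]
finger_gap: 60.3
```

```bash
python3 -c "
from h import *
go(406,282,120,26.8)"
```

```text
pos [646.1 131.  152.7] rot [179.7  -0.5  28.8] q1,q6 [ 7.1 68.3] shift [-138.1 -248.1   30.1] rotvec [ 0.005 -0.009  0.034] deg 2.0 t 18.2 gap 60.3 f [0.8 0.6 0.4]
```

Emit:
{"fn": "servo_tool", "kwargs": {"motion": [[60, -23, -41, 0, 0, 0, 0], [60, -23, -41, 0, 0, 0, 0], [60, -23, -41, 0, 0, 0, 0], [60, -23, -41, 0, 0, 0, 0], [60, -23, -41, 0, 0, 0, 0], [60, -22, -40, 0, 0, 0, 0], [60, 0, 0, 0, 0, 0, 0], [60, 0, 0, 0, 0, 0, 0]]}}

```text
time: 19.0
tool_pos: [401.4, 286.2, 147.5]
tcp_rot: [179.7, -0.5, 26.6]
ft_force: [0.2, 0.1, -0.2]
finger_gap: 60.1
```

```bash
python3 -c "
from h import *
go(406,282,80,26.8)"
```

```text
pos [401.4 286.2 147.5] rot [179.7  -0.5  26.6] q1,q6 [29.7 93.2] shift [ 1.7  5.6 67.6] rotvec [ 0.005 -0.008 -0.004] deg -0.2 t 19.0 gap 60.1 f [ 0.2  0.1 -0.2]
```

Emit:
{"fn": "servo_tool", "kwargs": {"motion": [[60, 2, 5, 30, 0.005, -0.008, 0], [60, 0, 0, 0, 0, 0, 0], [60, -3, 0, 45, 0, 0, 0], [60, 0, 0, 0, 0, 0, 0], [60, 0, 0, 0, 0, 0, 0]]}}

```text
time: 19.5
tool_pos: [409.1, 280.9, 76.4]
tcp_rot: [180.0, -0.4, 25.9]
ft_force: [0.8, 0.2, 1.2]
finger_gap: 60.1
```

```bash
python3 -c "
from h import *
go(406,282,5,26.8);shot('w7')"
```

```text
pos [409.1 280.9  76.4] rot [180.   -0.4  25.9] q1,q6 [28.6 92.7] shift [-2.8 -2.3 71.4] rotvec [ 0.    -0.007 -0.017] deg -0.9 t 19.5 gap 60.1 f [0.8 0.2 1.2]
```

View pics/w7.png

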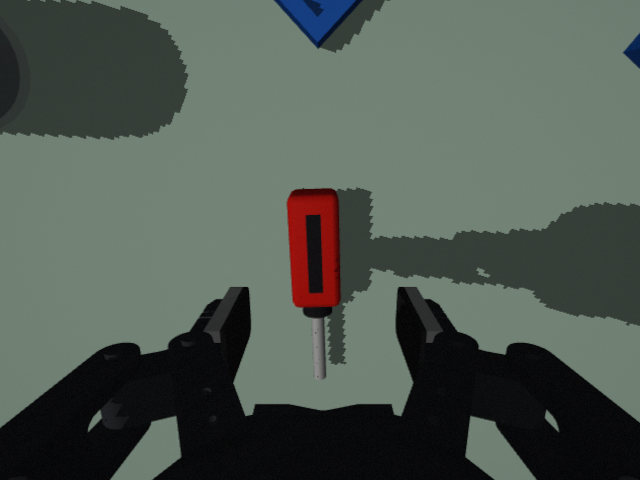

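```bash
python3 -c "
from h import *
b=back('wrist',[(313.5,215),(316,293),(313.5,197),(317,305)],28,load('w7'));print(b,[np.degrees(np.arctan2(*(b[i]-b[i+1])[::-1])) for i in(0,2)],back('wrist',(321,379),14,load('w7')))"
```

```text
[[430.9299082  296.61712544]
 [390.9196663  276.02420683]
 [439.64643212 300.76288082]
 [384.47702428 272.31379795]] [np.float64(27.23448072602542), np.float64(27.278697040482943)] [[331.86198442 244.49085378]]
```

Emit:
{"fn": "servo_tool", "kwargs": {"motion": [[60, -4, -3, 40, 0, -0.007, -0.025], [60, 0, 0, 0, 0, 0, 0], [60, -2, 0, 15, 0, 0, 0], [60, 0, 0, 0, 0, 0, 0], [60, 0, 0, 0, 0, 0, 0]]}}

```text
time: 20.05
tool_pos: [410.3, 284.3, 31.0]
tcp_rot: [-180.0, -0.8, 27.1]
ft_force: [1.0, 0.4, 1.3]
finger_gap: 60.1
```

```bash
python3 -c "
from h import *
go(406,282,5,27.4)"
```

```text
pos [410.3 284.3  31. ] rot [-180.    -0.8   27.1] q1,q6 [28.8 91.8] shift [-5.2  0.1 25.9] rotvec [ 0.    -0.014 -0.005] deg -0.3 t 20.05 gap 60.1 f [1.  0.4 1.3]
```

Emit:
{"fn": "servo_tool", "kwargs": {"motion": [[60, -7, -1, 16, 0, -0.014, 0], [60, 0, 0, 0, 0, 0, 0], [60, -2, 0, 8, 0, 0, 0], [60, 0, 0, 0, 0, 0, 0], [60, 0, 0, 0, 0, 0, 0]]}}

```text
time: 20.55
tool_pos: [402.8, 281.7, 7.2]
tcp_rot: [-180.0, -0.1, 27.1]
ft_force: [-0.3, -0.2, 0.6]
finger_gap: 59.8
```

```bash
python3 -c "
from h import *
go(403.5,282.2,5,27.2)"
```

```text
pos [402.8 281.7   7.2] rot [-1.80e+02 -1.00e-01  2.71e+01] q1,q6 [29.  91.9] shift [ 0.9 -0.1  2.2] rotvec [-0.    -0.002 -0.002] deg -0.1 t 20.55 gap 59.8 f [-0.3 -0.2  0.6]
```

Emit:
{"fn": "servo_tool", "kwargs": {"motion": [[60, 0, 0, 4, 0, 0, 0], [20, 0, 0, 0, 0, 0, 0], [20, 0, 0, 0, 0, 0, 0], [20, 0, 0, 0, 0, 0, 0], [20, 0, 0, 0, 0, 0, 0], [20, 0, 0, 0, 0, 0, 0], [20, 0, 0, 0, 0, 0, 0]], "force": 60}}

```text
time: 21.25
tool_pos: [403.2, 281.9, 3.4]
tcp_rot: [-180.0, -0.2, 27.1]
ft_force: [-1.4, 0.5, -1.3]
finger_gap: 26.9
```

Emit:
{"fn": "servo_tool", "kwargs": {"motion": [[20, 0, 0, -25, 0, 0, 0], [20, 0, 0, -40, 0, 0, 0], [20, 0, 0, -30, 0, 0, 0], [20, 0, 0, 0, 0, 0, 0], [20, 0, 0, 0, 0, 0, 0]]}}

```text
time: 21.75
tool_pos: [401.0, 280.6, 99.4]
tcp_rot: [180.0, 0.1, 27.1]
ft_force: [-0.2, 0.3, -1.1]
finger_gap: 27.1
```

```bash
python3 -c "
from h import *
go(659,-119,100,27.2)"
```

```text
pos [401.  280.6  99.4] rot [1.80e+02 1.00e-01 2.71e+01] q1,q6 [29.  91.9] shift [ 47.9 473.3  -0.6] rotvec [ 0.     0.002 -0.002] deg -0.1 t 21.75 gap 27.1 f [-0.2  0.3 -1.1]
```

Emit:
{"fn": "servo_tool", "kwargs": {"motion": [[20, 4, 39, -1, 0, 0, 0], [20, 4, 39, -1, 0, 0, 0], [20, 4, 39, -1, 0, 0, 0], [20, 4, 39, -1, 0, 0, 0], [20, 4, 39, -1, 0, 0, 0], [20, 4, 39, -1, 0, 0, 0], [20, 4, 39, -1, 0, 0, 0], [20, 4, 39, -1, 0, 0, 0], [20, 4, 39, -1, 0, 0, 0], [20, 4, 39, -1, 0, 0, 0]]}}

```text
time: 22.75
tool_pos: [611.2, -56.4, 90.2]
tcp_rot: [-179.4, 1.2, 27.6]
ft_force: [1.1, 0.7, -0.2]
finger_gap: 27.0
```

Emit:
{"fn": "servo_tool", "kwargs": {"motion": [[20, 0, 0, 0, 0, 0, 0], [20, 0, 0, 0, 0, 0, 0.135], [20, 0, 0, 0, 0, 0, 0.135], [20, 0, 0, 0, 0, 0, 0.135], [20, 0, 0, 0, 0, 0, 0.135], [20, 0, 0, 0, 0, 0, 0.135], [20, 0, 0, 0, 0, 0, 0.135], [20, 0, 0, 0, 0, 0, 0]]}}

```text
time: 23.55
tool_pos: [603.1, -58.7, 72.5]
tcp_rot: [179.3, 2.6, -21.0]
ft_force: [0.3, 0.3, -0.6]
finger_gap: 26.5
```

```bash
python3 -c "
from h import *
go(659,-119,60,-19.2)"
```

```text
pos [603.1 -58.7  72.5] rot [179.3   2.6 -21. ] q1,q6 [-10.3 100.8] shift [74.2 36.1  9.6] rotvec [ 0.012  0.045 -0.031] deg -1.8 t 23.55 gap 26.5 f [ 0.3  0.3 -0.6]
```

Emit:
{"fn": "servo_tool", "kwargs": {"motion": [[20, 0, 0, -5, 0.012, 0.045, -0.031], [20, 37, 18, -3, 0, 0, 0], [20, 37, 18, -3, 0, 0, 0], [20, 0, 0, 0, 0, 0, 0], [20, 0, 0, 0, 0, 0, 0]]}}

```text
time: 24.05
tool_pos: [651.5, -113.0, 69.6]
tcp_rot: [180.0, 1.2, -17.7]
ft_force: [0.1, -0.3, -0.5]
finger_gap: 26.5
```

```bash
python3 -c "
from h import *
go(659,-119,40,-19.2);shot('w8')"
```

```text
pos [ 651.5 -113.    69.6] rot [180.    1.2 -17.7] q1,q6 [-14.3  93.4] shift [ 9.6  3.4 29.4] rotvec [0.001 0.022 0.025] deg 1.5 t 24.05 gap 26.5 f [ 0.1 -0.3 -0.5]
```

View pics/w8.png

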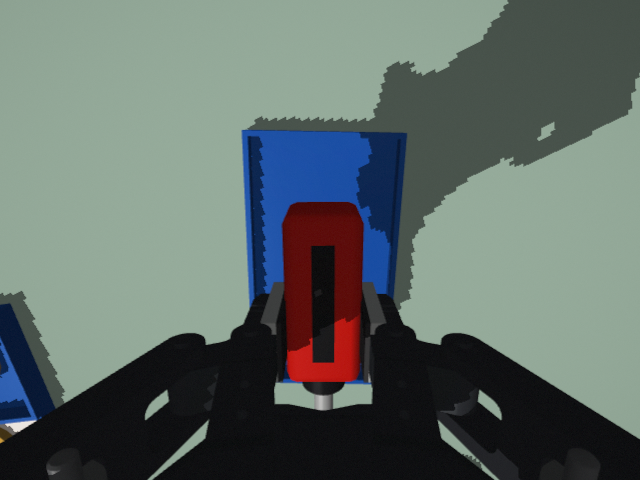

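```bash
python3 -c "
from h import *
b=back('wrist',[(243,130),(406,133)],12,load('w8'));a=np.degrees(np.arctan2(*(b[0]-b[1])[::-1]))-90;r=np.radians(a);d=np.array([np.cos(r),np.sin(r)]);print(b,a,b.mean(0)-78*d, b.mean(0)-58*d)"
```

```text
[[ 729.47522295  -95.12243548]
 [ 702.18521188 -175.34163945]] -18.78794449766771 [ 641.98628779 -110.11085005] [ 660.92062872 -116.55218016]
```

Emit:
{"fn": "servo_tool", "kwargs": {"motion": [[20, 10, 3, 5, 0.001, 0.022, 0.02], [20, 0, 0, 0, 0, 0, 0], [20, -1, 0, 25, 0, 0, 0], [20, 0, 0, 0, 0, 0, 0], [20, 0, 0, 0, 0, 0, 0]]}}

```text
time: 24.6
tool_pos: [658.8, -116.3, 39.2]
tcp_rot: [-180.0, -0.2, -18.7]
ft_force: [0.1, -0.7, -0.3]
finger_gap: 27.2
```

```bash
python3 -c "
from h import *
go(659,-119,7,-19.2)"
```

```text
pos [ 658.8 -116.3   39.2] rot [-180.    -0.2  -18.7] q1,q6 [-14.4  94.2] shift [ 0.9  2.5 32.2] rotvec [-0.001 -0.003  0.009] deg 0.5 t 24.6 gap 27.2 f [ 0.1 -0.7 -0.3]
```

Emit:
{"fn": "servo_tool", "kwargs": {"motion": [[20, -1, 1, 20, 0, 0, 0], [20, 0, 0, 0, 0, 0, 0], [20, -1, 0, 8, 0, 0, 0], [20, 0, 0, 0, 0, 0, 0], [20, 0, 0, 0, 0, 0, 0]]}}

```text
time: 25.1
tool_pos: [659.6, -116.5, 16.7]
tcp_rot: [-179.9, -0.5, -18.6]
ft_force: [0.3, -1.3, -0.2]
finger_gap: 26.8
```

Emit:
{"fn": "servo_tool", "kwargs": {"motion": [[20, -1, 0, 8, 0, -0.008, 0], [20, 0, 0, 0, 0, 0, 0], [20, 0, 0, 2, 0, 0, 0], [20, 0, 0, 0, 0, 0, 0], [20, 0, 0, 0, 0, 0, 0]]}}

```text
time: 25.6
tool_pos: [659.7, -116.4, 7.4]
tcp_rot: [-179.9, -0.1, -18.6]
ft_force: [-0.7, 0.3, -2.0]
finger_gap: 27.0
```

Emit:
{"fn": "servo_tool", "kwargs": {"motion": [[20, 0, 0, 1, 0, 0, 0], [20, 0, 0, 0, 0, 0, 0], [32, 0, 0, 0, 0, 0, 0], [37, 0, 0, 0, 0, 0, 0], [38, 0, 0, 0, 0, 0, 0]]}}

```text
time: 26.1
tool_pos: [660.1, -116.5, 7.0]
tcp_rot: [-179.9, -0.2, -18.6]
ft_force: [-0.2, 0.4, 0.6]
finger_gap: 37.9
```

Emit:
{"fn": "servo_tool", "kwargs": {"motion": [[38, 0, 0, -15, 0, 0, 0], [38, 0, 0, -40, 0, 0, 0], [70, 0, 0, -45, 0, 0, 0], [70, 0, 0, -40, 0, 0, 0], [70, 0, 0, 0, 0, 0, 0]]}}

```text
time: 26.6
tool_pos: [658.6, -116.3, 154.9]
tcp_rot: [-179.9, -0.1, -18.6]
ft_force: [1.1, -0.4, 1.3]
finger_gap: 69.8
```

```bash
python3 -c "
from h import *
go(435,-116,140,0)"
```

```text
pos [ 658.6 -116.3  154.9] rot [-1.799e+02 -1.000e-01 -1.860e+01] q1,q6 [-14.4  94.1] shift [-212.1   70.9   14.4] rotvec [-0.001 -0.002 -0.324] deg -18.6 t 26.6 gap 69.8 f [ 1.1 -0.4  1.3]
```

Emit:
{"fn": "servo_tool", "kwargs": {"motion": [[70, -36, 12, 0, 0, 0, 0], [70, -36, 12, 0, 0, 0, 0], [70, -36, 12, 0, 0, 0, 0], [70, -36, 12, 0, 0, 0, 0], [70, -36, 12, 0, 0, 0, 0], [70, -32, 11, 0, 0, 0, 0], [70, 0, 0, 0, 0, 0, 0], [70, 0, 0, 0, 0, 0, -0.15], [70, 0, 0, 0, 0, 0, -0.15], [70, 0, 0, 0, 0, 0, 0]]}}

```text
time: 27.6
tool_pos: [430.5, -116.7, 161.8]
tcp_rot: [179.8, -0.9, -0.9]
ft_force: [0.2, 0.5, 0.7]
finger_gap: 70.0
```

```bash
python3 -c "
from h import *
go(435,-116,110,-1)"
```

```text
pos [ 430.5 -116.7  161.8] rot [179.8  -0.9  -0.9] q1,q6 [-21.8  69. ] shift [ 3.7 -1.  51.8] rotvec [ 0.004 -0.016  0.002] deg 0.1 t 27.6 gap 70.0 f [0.2 0.5 0.7]
```

Emit:
{"fn": "servo_tool", "kwargs": {"motion": [[70, 2, -1, 45, 0.004, -0.016, 0], [70, 0, 0, 0, 0, 0, 0], [70, -3, 0, 20, 0, 0, 0], [70, 0, 0, 0, 0, 0, 0], [70, 0, 0, 0, 0, 0, 0]]}}

```text
time: 28.1
tool_pos: [435.8, -117.4, 102.9]
tcp_rot: [179.8, -0.5, -1.8]
ft_force: [0.3, -0.8, 0.6]
finger_gap: 69.7
```

```bash
python3 -c "
from h import *
go(435,-116,22,-1);shot('w9')"
```

```text
pos [ 435.8 -117.4  102.9] rot [179.8  -0.5  -1.8] q1,q6 [-21.6  70.2] shift [-1.6 -1.7 80.9] rotvec [ 0.003 -0.009 -0.015] deg -0.8 t 28.1 gap 69.7 f [ 0.3 -0.8  0.6]
```

View pics/w9.png

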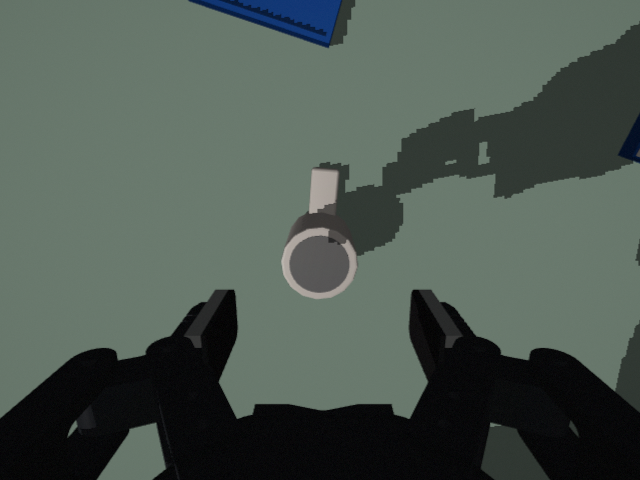

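```bash
python3 -c "
from h import *
e=load('w9');c=back('wrist',(319.5,263),50,e)[0];t=back('wrist',[(325.5,170),(322.5,213)],10,e);an=lambda d:np.degrees(np.arctan2(d[1],d[0]));print(c,t,an(t[0]-t[1]),an(t[0]-c),np.linalg.norm(t[0]-c))
from h import *
go(*c,22,-4)"
```

```text
[ 434.06527856 -116.1818035 ] [[ 482.18659372 -121.43788559]
 [ 454.44923245 -118.62135709]] -5.798098737531225 -6.233458437807497 48.4075135929224
pos [ 435.5 -117.3  102.7] rot [179.8  -0.5  -1.8] q1,q6 [-21.6  70.2] shift [-2.2 -1.3 80.7] rotvec [ 0.003 -0.009  0.038] deg 2.2 t 28.15 gap 69.9 f [0.  0.5 0.3]
```

Emit:
{"fn": "servo_tool", "kwargs": {"motion": [[70, -3, -1, 40, 0.003, -0.009, 0.056], [70, 0, 0, 0, 0, 0, 0], [70, -3, 0, 20, 0, 0, 0], [70, 0, 0, 0, 0, 0, 0], [70, 0, 0, 0, 0, 0, 0]]}}

```text
time: 28.65
tool_pos: [437.8, -119.0, 53.3]
tcp_rot: [179.8, -0.8, -5.1]
ft_force: [0.2, -0.6, 0.5]
finger_gap: 70.1
```

```bash
python3 -c "
from h import *
go(434,-116.2,22,-5)"
```

```text
pos [ 437.8 -119.    53.3] rot [179.8  -0.8  -5.1] q1,q6 [-21.7  73.4] shift [-4.4 -2.6 31.2] rotvec [ 0.004 -0.015 -0.002] deg -0.1 t 28.65 gap 70.1 f [ 0.2 -0.6  0.5]
```

Emit:
{"fn": "servo_tool", "kwargs": {"motion": [[70, -5, -3, 22, 0.004, -0.015, 0], [70, 0, 0, 0, 0, 0, 0], [70, -2, -1, 7, 0, 0, 0], [70, 0, 0, 0, 0, 0, 0], [70, 0, 0, 0, 0, 0, 0]]}}

```text
time: 29.15
tool_pos: [438.1, -117.0, 33.2]
tcp_rot: [179.8, -0.7, -5.0]
ft_force: [0.2, 0.0, 0.2]
finger_gap: 69.9
```

```bash
python3 -c "
from h import *
go(434,-116.2,22,-5)"
```

```text
pos [ 438.1 -117.    33.2] rot [179.8  -0.7  -5. ] q1,q6 [-21.4  73.6] shift [-4.3 -0.4 11.2] rotvec [ 0.004 -0.012 -0.   ] deg -0.0 t 29.15 gap 69.9 f [0.2 0.  0.2]
```

Emit:
{"fn": "servo_tool", "kwargs": {"motion": [[70, -5, -1, 11, 0.004, -0.012, 0], [70, 0, 0, 0, 0, 0, 0], [70, 0, 0, 0, 0, 0, 0]]}}

```text
time: 29.45
tool_pos: [433.7, -115.8, 22.4]
tcp_rot: [-180.0, -0.1, -5.0]
ft_force: [-0.1, 0.4, -0.3]
finger_gap: 69.8
```

```bash
python3 -c "
from h import *
go(434,-116.2,22,-5)"
```

```text
pos [ 433.7 -115.8   22.4] rot [-1.8e+02 -1.0e-01 -5.0e+00] q1,q6 [-21.5  73.5] shift [0.3 0.4 0.4] rotvec [-0.    -0.001 -0.   ] deg -0.0 t 29.45 gap 69.8 f [-0.1  0.4 -0.3]
```

Emit:
{"fn": "servo_tool", "kwargs": {"motion": [[35, 0, 0, 0, 0, 0, 0], [35, 0, 0, 0, 0, 0, 0], [35, 0, 0, 0, 0, 0, 0], [35, 0, 0, 0, 0, 0, 0], [35, 0, 0, 0, 0, 0, 0], [35, 0, 0, 0, 0, 0, 0]], "force": 40}}

```text
time: 30.05
tool_pos: [433.6, -115.8, 22.5]
tcp_rot: [-180.0, -0.0, -5.0]
ft_force: [0.2, 0.0, -0.4]
finger_gap: 42.9
```

Emit:
{"fn": "servo_tool", "kwargs": {"motion": [[35, 0, 0, -25, 0, 0, 0], [35, 0, 0, -40, 0, 0, 0], [35, 0, 0, -40, 0, 0, 0], [35, 0, 0, -30, 0, 0, 0], [35, 0, 0, 0, 0, 0, 0]]}}

```text
time: 30.55
tool_pos: [431.3, -114.9, 160.2]
tcp_rot: [-179.9, 0.3, -5.0]
ft_force: [1.0, 0.1, -0.1]
finger_gap: 42.7
```

```bash
python3 -c "
from h import *
go(558.7,351.8,150,-20)"
```

```text
pos [ 431.3 -114.9  160.2] rot [-179.9    0.3   -5. ] q1,q6 [-21.5  73.5] shift [  86.2 -476.1   10.6] rotvec [-0.001  0.005  0.261] deg 15.0 t 30.55 gap 42.7 f [ 1.   0.1 -0.1]
```

Emit:
{"fn": "servo_tool", "kwargs": {"motion": [[35, 7, -39, 0, 0, 0, 0], [35, 7, -39, 0, 0, 0, 0], [35, 7, -39, 0, 0, 0, 0], [35, 7, -39, 0, 0, 0, 0], [35, 7, -39, 0, 0, 0, 0], [35, 7, -39, 0, 0, 0, 0], [35, 7, -39, 0, 0, 0, 0], [35, 7, -39, 0, 0, 0, 0], [35, 7, -39, 0, 0, 0, 0], [35, 7, -39, 0, 0, 0, 0]]}}

```text
time: 31.55
tool_pos: [536.8, 275.9, 151.9]
tcp_rot: [179.8, 0.5, -5.6]
ft_force: [1.1, -0.4, 0.6]
finger_gap: 42.9
```

Emit:
{"fn": "servo_tool", "kwargs": {"motion": [[35, 0, 0, 0, 0, 0, 0], [35, 0, 0, 0, 0, 0, 0.118], [35, 0, 0, 0, 0, 0, 0.118], [35, 0, 0, 0, 0, 0, 0]]}}

```text
time: 31.95
tool_pos: [534.2, 280.5, 145.2]
tcp_rot: [179.4, 0.8, -19.1]
ft_force: [0.0, 0.2, 0.3]
finger_gap: 42.8
```

```bash
python3 -c "
from h import *
go(558.7,351.8,120,-18.5)"
```

```text
pos [534.2 280.5 145.2] rot [179.4   0.8 -19.1] q1,q6 [ 22.8 131.9] shift [  0.1 -75.6  24.5] rotvec [ 0.01   0.014 -0.011] deg -0.6 t 31.95 gap 42.8 f [0.  0.2 0.3]
```

Emit:
{"fn": "servo_tool", "kwargs": {"motion": [[35, 0, -26, 0, 0.01, 0.014, -0.01], [35, 0, -26, 0, 0, 0, 0], [35, 0, -22, 0, 0, 0, 0], [35, 0, 0, 0, 0, 0, 0], [35, 0, 0, 0, 0, 0, 0]]}}

```text
time: 32.45
tool_pos: [557.1, 348.7, 140.6]
tcp_rot: [179.7, 0.2, -17.8]
ft_force: [-0.4, 0.1, -1.9]
finger_gap: 43.1
```

```bash
python3 -c "
from h import *
go(558.7,351.8,75,-18.5)"
```

```text
pos [557.1 348.7 140.6] rot [179.7   0.2 -17.8] q1,q6 [ 27.6 135.4] shift [ 0.7 -3.8 65.6] rotvec [0.004 0.003 0.013] deg 0.7 t 32.45 gap 43.1 f [-0.4  0.1 -1.9]
```

Emit:
{"fn": "servo_tool", "kwargs": {"motion": [[35, 1, -4, 30, 0.004, 0.003, 0.01], [35, 0, 0, 0, 0, 0, 0], [35, -2, 0, 35, 0, 0, 0], [35, 0, 0, 0, 0, 0, 0], [35, 0, 0, 0, 0, 0, 0]]}}

```text
time: 32.95
tool_pos: [558.4, 348.9, 78.3]
tcp_rot: [180.0, -0.1, -18.1]
ft_force: [0.5, -0.2, 0.3]
finger_gap: 42.9
```

```bash
python3 -c "
from h import *
go(558.7,351.8,50,-18.5);im=shot('w10')
cv2.imwrite('pics/w10b.png',cv2.resize(im[140:440,120:520],(800,600),interpolation=cv2.INTER_CUBIC))"
```

```text
pos [558.4 348.9  78.3] rot [ 1.80e+02 -1.00e-01 -1.81e+01] q1,q6 [ 27.6 135.7] shift [-0.6 -2.9 28.3] rotvec [ 0.    -0.002  0.007] deg 0.4 t 32.95 gap 42.9 f [ 0.5 -0.2  0.3]
```

View pics/w10b.png

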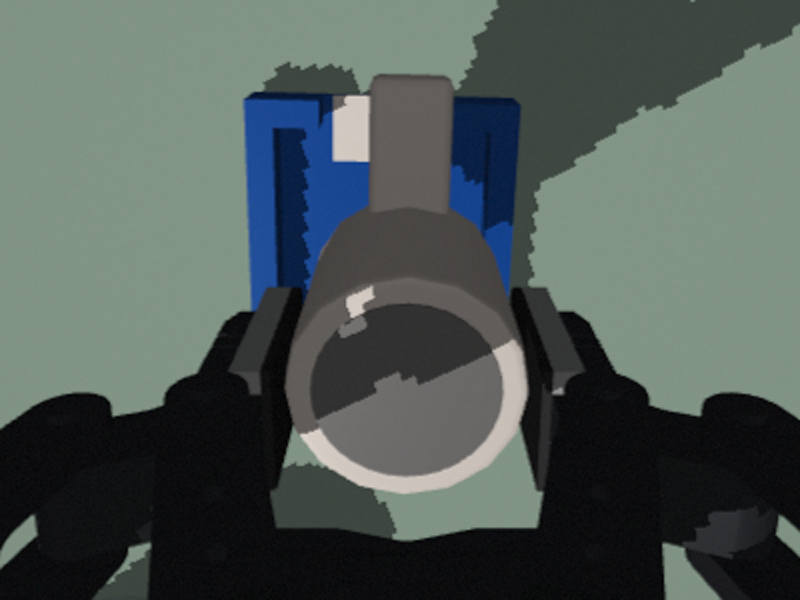

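```bash
python3 -c "
from h import *
e=load('w10');an=lambda d:np.degrees(np.arctan2(d[1],d[0]))
P=lambda l:[(120+x/2,140+y/2) for x,y in l]
b=back('wrist',P([(246,96),(520,101)]),15,e);a=an(b[0]-b[1])-90;r=np.radians(a);d=np.array([np.cos(r),np.sin(r)]);print('nest',np.linalg.norm(b[0]-b[1]),a,b.mean(0)-39*d)
t=back('wrist',P([(412,78),(409,208)]),66,e);c=back('wrist',P([(407,390)]),106,e)[0];print('cup',c,'tab',an(t[0]-t[1]),an(t[0]-c),np.linalg.norm(t[0]-c))"
```

```text
nest 77.0143924617112 -19.186162924930613 [559.63026021 355.27011217]
cup [558.44814485 347.98840176] tab -19.33151586409703 -19.39491880427286 49.831889654135104
```

Emit:
{"fn": "servo_tool", "kwargs": {"motion": [[35, -1, -7, 10, 0, 0, 0], [35, 0, 0, 0, 0, 0, 0], [35, -1, 0, 20, 0, 0, 0], [35, 0, 0, 0, 0, 0, 0], [35, 0, 0, 0, 0, 0, 0]]}}

```text
time: 33.5
tool_pos: [562.1, 358.3, 54.0]
tcp_rot: [-179.7, -0.4, -18.1]
ft_force: [0.1, 0.6, 0.4]
finger_gap: 43.0
```

```bash
python3 -c "
from h import *
go(559.4,355,25.5,-18.1)"
```

```text
pos [562.1 358.3  54. ] rot [-179.7   -0.4  -18.1] q1,q6 [ 28.2 136.3] shift [-1.7  4.1 28.5] rotvec [-0.005 -0.007  0.   ] deg 0.0 t 33.5 gap 43.0 f [0.1 0.6 0.4]
```

Emit:
{"fn": "servo_tool", "kwargs": {"motion": [[35, -2, 4, 8, -0.005, -0.007, 0], [35, 0, 0, 0, 0, 0, 0], [35, -1, 1, 8, 0, 0, 0], [35, 0, 0, 0, 0, 0, 0], [35, 0, 0, 0, 0, 0, 0]]}}

```text
time: 34.0
tool_pos: [558.7, 354.8, 39.6]
tcp_rot: [-179.9, -0.1, -18.1]
ft_force: [-0.0, 0.7, -0.3]
finger_gap: 43.0
```

```bash
python3 -c "
from h import *
go(559.4,355,25.5,-18.1)"
```

```text
pos [558.7 354.8  39.6] rot [-1.799e+02 -1.000e-01 -1.810e+01] q1,q6 [ 28. 136.] shift [ 0.6 -0.3 14.1] rotvec [-0.002 -0.002  0.001] deg 0.0 t 34.0 gap 43.0 f [-0.   0.7 -0.3]
```

Emit:
{"fn": "servo_tool", "kwargs": {"motion": [[35, 0, 0, 8, 0, 0, 0], [35, 0, 0, 0, 0, 0, 0], [35, 0, 0, 4, 0, 0, 0], [35, 0, 0, 0, 0, 0, 0], [35, 0, 0, 0, 0, 0, 0]]}}

```text
time: 34.5
tool_pos: [558.7, 354.8, 26.3]
tcp_rot: [-179.9, -0.1, -18.1]
ft_force: [0.4, -0.1, -0.6]
finger_gap: 42.9
```

Emit:
{"fn": "servo_tool", "kwargs": {"motion": [[35, 0, 0, 1.5, 0, 0, 0], [35, 0, 0, 0, 0, 0, 0], [35, 0, 0, 0, 0, 0, 0]]}}

```text
time: 34.8
tool_pos: [559.2, 355.2, 26.0]
tcp_rot: [-179.8, -0.1, -18.1]
ft_force: [-0.9, -0.6, -0.6]
finger_gap: 43.2
```

Emit:
{"fn": "servo_tool", "kwargs": {"motion": [[35, 0, 0, 2, 0, 0, 0], [35, 0, 0, 0, 0, 0, 0], [35, 0, 0, 0, 0, 0, 0]]}}

```text
time: 35.1
tool_pos: [560.1, 355.6, 26.0]
tcp_rot: [-179.8, -0.2, -18.1]
ft_force: [0.4, 0.4, -1.5]
finger_gap: 43.3
```

Emit:
{"fn": "servo_tool", "kwargs": {"motion": [[45, 0, 0, 0, 0, 0, 0], [49, 0, 0, 0, 0, 0, 0], [56, 0, 0, 0, 0, 0, 0], [58, 0, 0, 0, 0, 0, 0]]}}

```text
time: 35.5
tool_pos: [559.9, 355.5, 25.4]
tcp_rot: [-179.8, -0.2, -18.1]
ft_force: [0.4, 0.8, -0.2]
finger_gap: 57.9
```

Emit:
{"fn": "servo_tool", "kwargs": {"motion": [[58, 0, 0, -15, 0, 0, 0], [58, 0, 0, -40, 0, 0, 0], [58, 0, 0, -45, 0, 0, 0], [58, 0, 0, -45, 0, 0, 0], [58, 0, 0, -40, 0, 0, 0], [58, 0, 0, 0, 0, 0, 0]]}}

```text
time: 36.1
tool_pos: [557.6, 354.3, 220.5]
tcp_rot: [-179.9, -0.1, -18.1]
ft_force: [0.5, 0.5, 0.5]
finger_gap: 58.2
```

```bash
python3 -c "
from h import *
go(400,250,300,-18)"
```

```text
pos [557.6 354.3 220.5] rot [-1.799e+02 -1.000e-01 -1.810e+01] q1,q6 [ 28. 136.] shift [-117.3  147.8  -79.9] rotvec [-0.002 -0.002 -0.001] deg -0.1 t 36.1 gap 58.2 f [0.5 0.5 0.5]
```

Emit:
{"fn": "servo_tool", "kwargs": {"motion": [[58, -25, 30, -18, 0, 0, 0], [58, -25, 30, -18, 0, 0, 0], [58, -25, 30, -18, 0, 0, 0], [58, -25, 30, -18, 0, 0, 0], [58, -25, 30, -18, 0, 0, 0], [58, -20, 20, -10, 0, 0, 0], [58, 0, 0, 0, 0, 0, 0], [58, 0, 0, 0, 0, 0, 0]]}}

```text
time: 36.9
tool_pos: [360.1, 233.3, 326.7]
tcp_rot: [-179.7, -0.3, -18.1]
ft_force: [0.3, -0.3, -0.4]
finger_gap: 58.0
```

Run:
```python
from h import *
go(400,250,300,-18)
w=shot('w11');t=snapshot('top');s=snapshot('scene')
A=w[0:240]; A=cv2.resize(A,(800,300))
B=cv2.resize(t[170:290,300:500],(500,300),interpolation=cv2.INTER_CUBIC)
C=cv2.resize(t[210:270,135:195],(300,300),interpolation=cv2.INTER_CUBIC)
cv2.imwrite('pics/fin.png',cv2.convertScaleAbs(np.vstack([A,np.hstack([B,C])]),alpha=1.4))
```

```text
pos [360.1 233.3 326.7] rot [-179.7   -0.3  -18.1] q1,q6 [ 26.1 134.2] shift [ 32.7 -28.1  27. ] rotvec [-0.005 -0.005 -0.001] deg -0.1 t 36.9 gap 58.0 f [ 0.3 -0.3 -0.4]
```

View pics/fin.png

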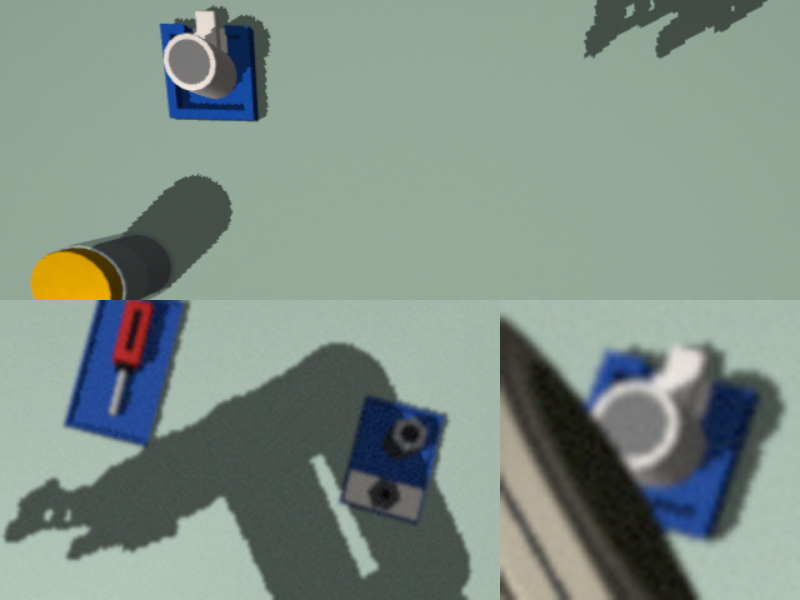

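Run:
```python
from h import *
t=snapshot('top');h=cv2.cvtColor(t,cv2.COLOR_BGR2HSV)
m=cv2.inRange(h,(12,110,50),(30,255,255));n,_,st,c=cv2.connectedComponentsWithStats(m)
for i in range(1,n):
    if st[i,4]>15 and 150<c[i][1]<320 and c[i][0]<400: print(c[i].round(1),st[i],back('top',c[i],8)[0].round(),back('top',c[i],35)[0].round())
e=load('w11');print('cup top',back('wrist',(152,49.6),53,e),'tab end',back('wrist',(165.6,9.5),13,e),"expected tab end ~",560+50*np.cos(np.radians(-19)),355-16.3)
go(400,250,300,-18)
```

```text
[254.7 198. ] [249 190  13  16 156] [651. 131.] [643. 129.]
[251.4 220.2] [246 215  11  11  92] [594. 142.] [587. 139.]
[ 31.4 252.1] [ 26 247  12  11 107] [549. 693.] [543. 678.]
[  3.9 254.3] [  0 250  10  10  85] [548. 761.] [542. 745.]
cup top [[559.43901043 354.4224709 ]] tab end [[604.27697948 336.68670833]] expected tab end ~ 607.2759287799659 338.7
pos [360.4 233.5 325. ] rot [-1.799e+02 -1.000e-01 -1.810e+01] q1,q6 [ 26.1 134.2] shift [ 32.5 -28.   25.1] rotvec [-0.002 -0.002 -0.001] deg -0.1 t 37.1 gap 58.2 f [-0.2 -0.5  0.2]
```

```bash
python3 -c "
from bench import *
print(hand_in())"
```

```text
the job is handed in; nothing more can be done
None
```

I placed all four bits in the order asked and handed the job in at about 37 s on the robot's clock. I did not touch the jar or the wrench.

Last checks:
- **Nut:** the last picture shows it upright inside the steel-nut bay.
- **Driver:** the same picture shows it lying lengthwise in the long tray. The crop cut off the handle end, so I saw only part of it after release. By pose and an earlier picture it was centred.
- **Fitting:** I did not view it after release. A colour measurement in the top camera put a compact, upright-sized brass shape at the bay centre, within a few mm.
- **Cup:** it stands in the nest with its tab in the middle of the gap.
    - Its measured top is at (559, 354), consistent with the cup being fully down on the floor.
    - The tab end measured about 4 mm from the expected point, close to the 2 mm calibration tolerance.
    - I felt no clear contact force before release. The gripper was within about 0.5 mm of the computed seating height.

My first tab-angle estimates disagreed (+1° to -6°). I settled it with a picture just before placing, where the tab and nest directions agreed to about 0.2°.

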